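Zero the check scale on the reference carton and check its twin

TASK

Set the over/under scale to the reference carton: stand the carton that lies on the binder gently in the middle of the platform, let go, turn the black dial ring until its zero bar lies right under the pointer, and take the gripper off the ring. Put the reference carton back on the binder without touching the ring again, then stand the one carton of the same size from the right of the scale gently in the middle of the platform and leave it there to be read. Turn the ring only while the reference carton is on the platform, never drive the platform down to its stop, and leave the two cartons of other sizes where they are.

Things in the scene. Friction and masses are not known exactly. Their poses are not given: they have to be found in the camera images.
- scale: Mechanical over/under check scale, grey housing 290 x 172 mm, fixed on the table. Origin under its middle on the table, z up; its front (-x, toward the robot) is a console sloping down 20 degrees that carries the dial, 95 mm to -x of the origin; the platform's middle is 65 mm to +x.
- platform_top (a point): Middle of the top face of the weighing platform, a flat steel plate 160 mm (x) by 172 mm (y), 88 mm above the table when empty. It stands on a damped spring and sinks 2 to 4 mm under a carton. Axes as the scale's.
- platform (a joint): How far the platform has sunk, m; 0 empty, 0.0065 per kg of load; overload stop at 0.013 (about 20 N).
- bezel_grip (a point): On the dial axis at half the height of the bezel (dial ring): a black knurled ring 62 mm in diameter, 19 mm high, its underside 6 mm clear of the console. Grip it across its diameter, along the dial axis. z is that axis, out of the face, leaning 20 degrees from vertical to the front of the scale; x points to the zero bar and turns with the ring.
- bezel (a joint): Angle of the dial ring with its graduated white face, rad, clockwise positive as seen on the face; 0 when the zero bar points uphill (to the platform). Stays where it is left; range -2.9 to 2.9.
- pointer (a joint): Angle of the pointer, rad, clockwise positive, same zero direction as the ring: the dial reads zero when it equals the ring's angle. About 2.3 rad per kg on the platform, 0 when empty.
- zero_mark (a point): On the zero bar of the dial face (the one thick black bar, with a white notch beside it on the rim; 36 divisions of 10 degrees all round), 22 mm from the dial's axis; turns with the ring.
- pointer_tip (a point): Tip of the dark pointer, 22 mm from the dial's axis, at the same height as the zero mark's point: the two coincide when the dial reads zero.
- binder: Closed green and grey ring binder lying flat to the left of the scale, 162 mm (x) by 222 mm (y), 24 mm thick, fixed. Origin at the middle of its underside (y from -116 to +106 mm), z up.
- master_carton: The reference carton: brown taped carton 57 x 94 x 41 mm standing on the binder, 0.33 to 0.6 kg. Origin at the middle of its underside, z up, x across the short side, y along the long side; long sides are gripped across the width.
- check_carton: The carton to check: the same brown carton as the reference, 57 x 94 x 41 mm, one of three cartons on the table to the right of the scale, 0.36 to 0.56 kg. Origin at the middle of its underside, z up, x across the short side, y along the long side; long sides are gripped across the width.
- large_carton: A larger brown carton, 63 x 114 x 51 mm, on the table to the right; not to be moved. Origin at the middle of its underside, z up, x across the short side, y along the long side; long sides are gripped across the width.
- small_carton: A smaller brown carton, 52 x 79 x 36 mm, on the table to the right; not to be moved. Origin at the middle of its underside, z up, x across the short side, y along the long side; long sides are gripped across the width.

How it is judged (in metres and radians):
On the way, in this order (a step that is already met when the one before it is completed fails the run):
1. the reference carton stands released in the middle of the platform (horizontal distance between master_carton and platform_top below 0.035 m and z of master_carton in the frame of platform_top between -0.006 and 0.006 m and angle between master_carton's own z axis and vertical below 0.1 rad and linear speed of master_carton below 0.02 m/s and contact force between each of the arm, the fingers and master_carton below 0.3 N), for 0.2 s.
2. with the reference carton on the platform, the ring is turned so that its zero bar lies under the pointer, and is let go (all of step 1 and distance between pointer_tip and zero_mark below 0.0023 m and velocity of joint bezel between -0.02 and 0.02 rad/s and distance between the grasp point and bezel_grip above 0.045 m), for 0.3 s.
3. the reference carton stands released on the binder again (z of master_carton in the frame of binder between 0.018 and 0.03 m and x of master_carton in the frame of binder between -0.08 and 0.08 m and y of master_carton in the frame of binder between -0.115 and 0.105 m and angle between master_carton's own z axis and vertical below 0.1 rad and linear speed of master_carton below 0.02 m/s and contact force between each of the arm, the fingers and master_carton below 0.3 N), for 0.2 s.
At the end, for the whole second after the job is handed in: The matching carton stands upright, released and at rest, its middle within 35 mm of the platform's; the reference carton stands released on the binder. Before, with the reference on the platform, the ring was set and let go with its zero mark within 2.3 mm (half a division) of the pointer tip (all of step 3 and horizontal distance between check_carton and platform_top below 0.035 m and z of check_carton in the frame of platform_top between -0.006 and 0.006 m and angle between check_carton's own z axis and vertical below 0.1 rad and linear speed of check_carton below 0.02 m/s and contact force between each of the arm, the fingers and check_carton below 0.3 N); the robot touches nothing.
It fails at once if the dial ring is turned while the reference carton is not on the platform ((velocity of joint bezel above 0.15 rad/s or velocity of joint bezel below -0.15 rad/s) and not (horizontal distance between master_carton and platform_top below 0.06 m and z of master_carton in the frame of platform_top between -0.01 and 0.01 m)).
It fails at once if the platform is pushed down to its stop (value of joint platform above 0.0125 m).
It fails at once if a carton of another size is moved by more than 30 mm (distance of any of large_carton, small_carton from where it was at the start of the episode above 0.03 m).
It also fails if it takes over 72 s, if anything falls off the work surface, if the arm or the gripper's body presses on something with over 40 N, if the wrist force passes 120 N, or if a joint passes its speed limit or range.

ROBOT

A 6-joint arm with a two-finger parallel gripper is mounted at the origin on a cart in front of the work surface, level with it; the furniture and walls round the work are solid. World frame = base frame: x ahead of the robot, y to its left, z up, the work surface at z = 0. Lengths are in mm, angles in rad, forces in N, time in s.
With the tool pointing down it reaches from about 325 to 900 mm from the base axis. Payload 6.1 kg.
Tool frame: the origin (TCP) lies between the finger pads; the fingertips stand 25 mm ahead of it and the grasp point (between the pads) lies 6 mm ahead of it; y points along the fingers, z is the direction in which the jaws open and shut, and the axes are right-handed (so a half turn about y gives the same grasp; the last joint's range is limited). The gripper opens to 87 mm and grips with 3 to 60 N. Pads are 19 mm wide; open, the fingers measure 117 mm over their backs; the gripper's body (75 mm by 190 mm) begins 51 mm behind the grasp point.
Start: joints at [1.064, 0.22, 1.526, -0, 1.395, -0.126], TCP at [232.287, 580.223, 247.538] pointing down, gripper open.
Joint ranges: [-2.98, 2.98], [-0.91, 2.08], [0.09, 2.57], [-1.24, 4.39], [0.2, 2.65], [-2.68, 2.68]. Speed limits (rad/s): [2.57, 2.57, 3.01, 3.14, 3.14, 3.14].

INTERFACE

Orientations are given as a unit quaternion [x, y, z, w].
In Python, from cell import r, command_gripper, optics, ticket, status gives the robot as it stands. Calls block until the motion is done:
- r.movep(position, orientation): joint-space move of the TCP to a pose.
- r.move_linear(position, attitude=None, speed=150): straight line of the TCP; attitude=None keeps the orientation; speed is the mean speed in mm/s.
- r.set_joints(angles): joint-space move.
- command_gripper(opening): finger opening in mm; the grip force is fixed at half the most; returns when the fingers have stopped.
- r.wait(seconds).
- r.ik(position, orientation): joint angles nearest the present ones, or None.
- optics.snapshot(name): name is "scene" or "top"; returns the picture (420x560x3 uint8, blue, green, red); there is no depth.
- optics.camera_params(name): a dict with "fx", "fy", "cx", "cy" (pixels), "origin" and "orientation" of the camera in the world. Camera axes: x right, y down, z forward; pixel columns grow to the right and rows downward; lengths in mm; the calibration is good to about 2 mm. A picture is of the moment at which its call begins. camera_params takes no time and is no camera call.
A pose or a line that the arm cannot do raises r.PlanningError and nothing moves.
- ticket.hand_in(): hands the job in, once; it reports no verdict.
Readings, each from a call of its own:
- status.read_t(): time.
- status.read_q(): joint angles.
- status.read_joint_vel(): joint speeds.
- status.read_joint_torque(): joint torques, N m.
- status.read_tcp_pos(): TCP position.
- status.read_ee_rot(): TCP orientation.
- status.read_contact_force(): force on the tool from outside, world axes, zero at the start.
- status.read_ft_torque(): the same for the moment, N m.
- status.read_gripper_width(): finger opening in mm.
Only numpy, scipy, OpenCV 4.12 (cv2) and the standard library are available. Lean on these libraries where they do the work, as an engineer would, in place of code of your own. Each camera call takes 0.05 s, during which the arm holds its last target. There are 200 camera calls.

## Working session

There is one attempt and no reset: what is moved stays moved. The work goes in short steps, each a Python script; the robot and the scene stay as the last script left them, time stands still between calls to the robot, and variables do not carry over. Pictures are saved under pics/ and viewed, about 8 in all and at most 12, crops included, and the job is handed in when it is done.

```bash
ls; mkdir -p pics
python3 - <<'E'
from cell import r, optics, status
import cv2
for n in ("top","scene"):
    im=optics.snapshot(n); cv2.imwrite(f"pics/{n}0.png",im); print(n,optics.camera_params(n))
    cv2.imwrite(f"pics/{n}0b.png",cv2.resize(im,(800,600),interpolation=cv2.INTER_CUBIC))
print(status.read_t(),status.read_tcp_pos(),status.read_ee_rot(),status.read_gripper_width())
E
```

```text
pics
top {'fx': 519.4609397936399, 'fy': 519.4609397936399, 'cx': 290.85753717829164, 'cy': 211.05017672333193, 'origin': array([ 470.93242667,  -43.28562526, 1289.69330438]), 'orientation': array([-0.70197172,  0.71175827, -0.01107137,  0.02265571])}
scene {'fx': 401.44765361234425, 'fy': 401.44765361234425, 'cx': 276.2203191706529, 'cy': 211.631904702468, 'origin': array([1206.41064484,  116.97768954,  924.44688672]), 'orientation': array([ 0.57685962,  0.74018598, -0.27240136, -0.21249751])}
0.1 [232.02878652 579.78381147 246.54720394] [ 0.69491367 -0.13400633  0.13362328 -0.69374499] 87.06847032088973
```

View pics/top0b.png

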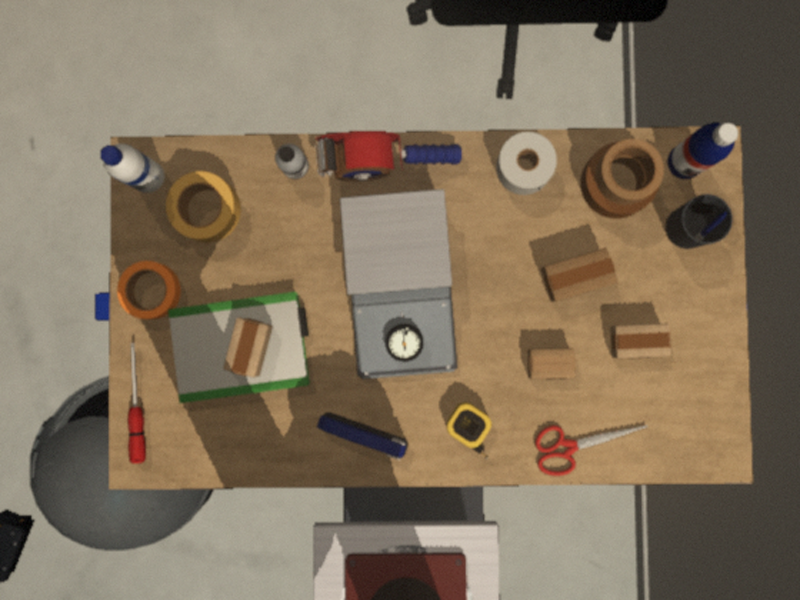

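View pics/scene0b.png

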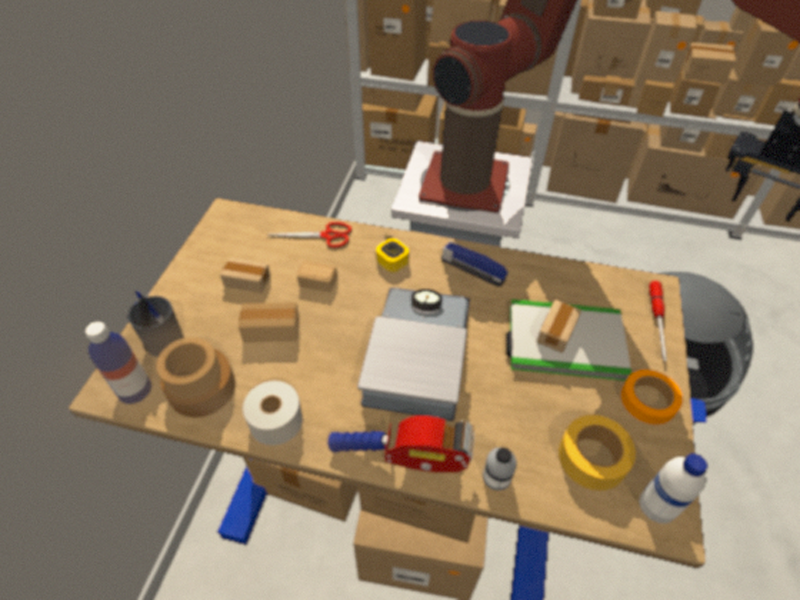

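Run:
```python
import cv2
im=cv2.imread("pics/top0.png")
cv2.imwrite("pics/A.png",cv2.resize(im[130:278,118:318],None,fx=4,fy=4,interpolation=cv2.INTER_CUBIC))
cv2.imwrite("pics/B.png",cv2.resize(im[170:275,360:480],None,fx=5,fy=5,interpolation=cv2.INTER_CUBIC))
```

```text
(no output)
```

View pics/A.png

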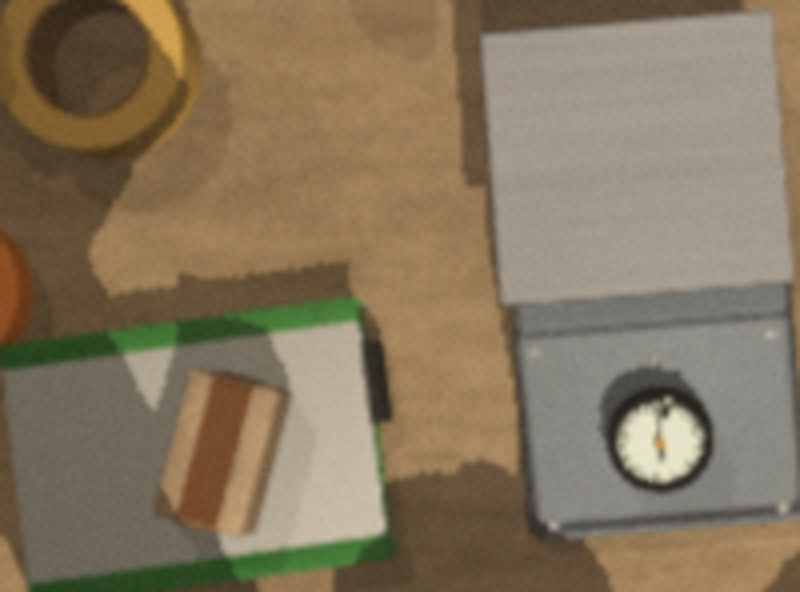

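View pics/B.png

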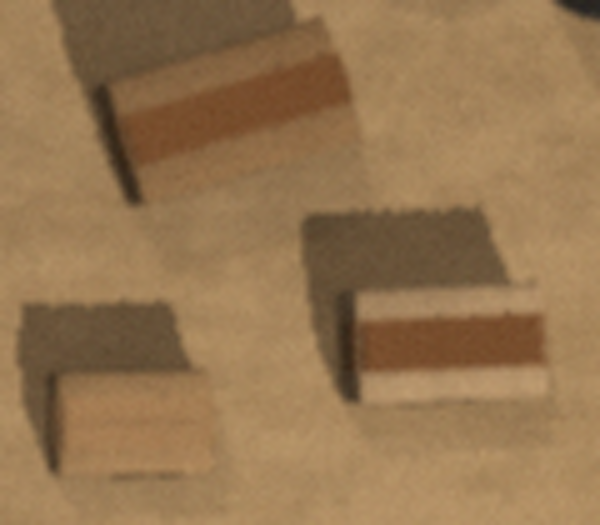

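```bash
cat > h.py <<'E'
import numpy as np, cv2
from scipy.spatial.transform import Rotation as R
from cell import r, command_gripper, optics, ticket, status
def ray(cam,u,v):
    c=optics.camera_params(cam); d=R.from_quat(c["orientation"]).apply([(u-c["cx"])/c["fx"],(v-c["cy"])/c["fy"],1.0]); return np.array(c["origin"]),d
def at(cam,u,v,z):
    o,d=ray(cam,u,v); return o+d*(z-o[2])/d[2]
def proj(cam,P):
    c=optics.camera_params(cam); p=R.from_quat(c["orientation"]).inv().apply(np.array(P)-c["origin"]); return np.array([c["cx"]+c["fx"]*p[0]/p[2],c["cy"]+c["fy"]*p[1]/p[2]])
def att(axis,jaw):   # tool y along axis, tool z along jaw
    y=np.array(axis,float); y/=np.linalg.norm(y); z=np.array(jaw,float); z-=y*(z@y); z/=np.linalg.norm(z)
    return R.from_matrix(np.c_[np.cross(y,z),y,z]).as_quat()
def down(a): return att([0,0,-1],[np.cos(a),np.sin(a),0])
E
python3 - <<'E'
from h import *
A=lambda u,v:((u+.5)/4-.5+118,(v+.5)/4-.5+130)
B=lambda u,v:((u+.5)/5-.5+360,(v+.5)/5-.5+170)
pc=[at("top",*A(*p),88) for p in [(482,34),(770,12),(790,283),(502,304)]]
c=np.mean(pc,0); print("plat",c, [np.linalg.norm(pc[i]-pc[i-1]).round(1) for i in range(4)])
yd=(pc[0]-pc[1])+(pc[3]-pc[2]); xd=(pc[0]-pc[3])+(pc[1]-pc[2]); 
print("yaw",np.arctan2(-yd[0],yd[1]),np.arctan2(xd[1],xd[0]))
yaw=(np.arctan2(-yd[0],yd[1])+np.arctan2(xd[1],xd[0]))/2
for h in (50,60,70,80):
    d=at("top",*A(660,438),h)-c; print("dial h",h,R.from_euler('z',-yaw).apply(d).round(1), proj("scene",at("top",*A(660,438),h)))
t=[at("top",*A(*p),65) for p in [(232,381),(198,528),(216,454)]]; e=t[0]-t[1]; print("master",t[2],np.arctan2(e[1],e[0]))
t=[at("top",*B(*p),41) for p in [(358,345),(548,342),(453,344)]]; e=t[0]-t[1]; print("check",t[2],np.arctan2(e[1],e[0]),np.linalg.norm(e))
bc=[at("top",*A(*p),24) for p in [(358,300),(390,553),(32,590),(3,350)]]; print("binder",np.mean(bc,0),np.round(bc))
im=optics.snapshot("scene"); cv2.imwrite("pics/S.png",cv2.resize(im[190:250,250:345],None,fx=8,fy=8,interpolation=cv2.INTER_CUBIC))
E
```

```text
plat [626.64577611   7.91424119  88.        ] [np.float64(158.4), np.float64(168.6), np.float64(158.7), np.float64(167.5)]
yaw 0.059267251404639475 0.06131977772710174
dial h 50 [-163.5   -0.9  -38. ] [298.84882537 210.35138539]
dial h 60 [-163.4   -1.2  -28. ] [298.88404045 208.06203642]
dial h 70 [-163.4   -1.6  -18. ] [298.9197264 205.7420765]
dial h 80 [-163.3   -1.9   -8. ] [298.95589271 203.39088753]
master [457.68944987 259.13975679  65.        ] -0.23156063990247555
check [ 459.8703443  -402.96909835   41.        ] 1.573271184472076 90.35174238390054
binder [461.12638913 281.79888855  24.        ] [[550. 182.  24.]
 [396. 163.  24.]
 [376. 382.  24.]
 [523. 400.  24.]]
```

View pics/S.png

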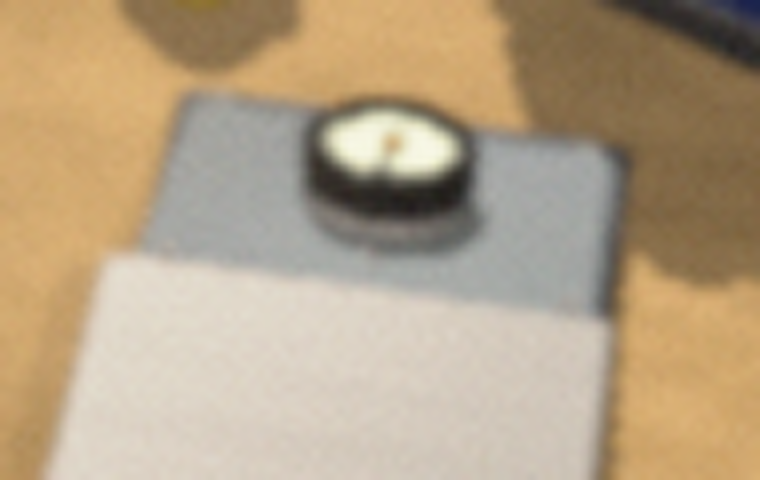

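```bash
cat >> h.py <<'E'
YAW=0.0603; PL=np.array([626.6,7.9,88.0])
SX=np.array([np.cos(YAW),np.sin(YAW),0]); SY=np.array([-np.sin(YAW),np.cos(YAW),0])
AX=-np.sin(np.deg2rad(20))*SX+np.cos(np.deg2rad(20))*np.array([0,0,1]); UP=np.cross(SY,AX)  # UP: uphill in the dial face
FACE=at("top",118+660.5/4-.5,130+438.5/4-.5,61); GRIP=FACE-7*AX
def dial(a):  # jaw at angle a clockwise from uphill
    return att(-AX,np.cos(a)*UP-np.sin(a)*SY)
MA=np.array([457.7,259.1,24.0]); MJ=-0.2316+np.pi/2
CH=np.array([459.9,-403.0,0.0]); CJ=0.0025
E
python3 - <<'E'
from h import *
print(FACE,GRIP,UP)
for n,p,a in [("master",MA+[0,0,32],MJ),("plat",PL+[0,0,32],YAW+np.pi/2),("platx",PL+[0,0,32],YAW),("check",CH+[0,0,32],CJ)]:
    for k in (0,np.pi): 
        q=r.ik(p,down(a+k)); print(n,k,None if q is None else np.round(q,2))
for a in np.arange(-3.14,3.15,.393):
    q=r.ik(GRIP+15*AX,dial(a)); print("dial",round(a,2),None if q is None else np.round(q,2))
E
```

```text
[463.60227486  -3.19733404  61.        ] [465.99206453  -3.05305481  54.42215165] [0.93798473 0.05662913 0.34202014]
master 0 [ 0.37  0.21  1.93 -0.    1.   -0.97]
master 3.141592653589793 [ 0.37  0.21  1.93 -0.    1.    2.17]
plat 0 [-0.11  0.34  1.63 -0.    1.17 -1.74]
plat 3.141592653589793 [-0.11  0.34  1.63 -0.    1.17  1.4 ]
platx 0 [-0.11  0.34  1.63 -0.    1.17 -0.17]
platx 3.141592653589793 None
check 0 [-0.85  0.43  1.7  -0.    1.01 -0.85]
check 3.141592653589793 [-0.85  0.43  1.7  -0.    1.01  2.29]
dial -3.14 None
dial -2.75 None
dial -2.35 None
dial -1.96 [-0.25 -0.2   2.36  0.17  0.66 -2.39]
dial -1.57 [-0.25 -0.2   2.36  0.17  0.66 -2.  ]
dial -1.17 [-0.25 -0.2   2.36  0.17  0.66 -1.61]
dial -0.78 [-0.25 -0.2   2.36  0.17  0.66 -1.22]
dial -0.39 [-0.25 -0.2   2.36  0.17  0.66 -0.82]
dial 0.0 [-0.25 -0.2   2.36  0.17  0.66 -0.43]
dial 0.4 [-0.25 -0.2   2.36  0.17  0.66 -0.04]
dial 0.79 [-0.25 -0.2   2.36  0.17  0.66  0.36]
dial 1.18 [-0.25 -0.2   2.36  0.17  0.66  0.75]
dial 1.58 [-0.25 -0.2   2.36  0.17  0.66  1.14]
dial 1.97 [-0.25 -0.2   2.36  0.17  0.66  1.54]
dial 2.36 [-0.25 -0.2   2.36  0.17  0.66  1.93]
dial 2.76 [-0.25 -0.2   2.36  0.17  0.66  2.32]
dial 3.15 None
```

Run:
```python
from h import *
Z=np.array([0,0,1.])
r.movep(MA+Z*150,down(MJ)); f0=status.read_contact_force()
r.move_linear(MA+Z*32,speed=120); command_gripper(40); print("w",status.read_gripper_width(),status.read_contact_force())
r.move_linear(MA+Z*150,speed=120); r.wait(.3); print("hold",status.read_contact_force()-f0,status.read_gripper_width())
P=PL
r.move_linear(P+Z*(32+60),down(YAW+np.pi/2),speed=150)
r.move_linear(P+Z*35,speed=60)
fh=status.read_contact_force()
r.move_linear(P+Z*31,speed=15); print("placed",status.read_contact_force()-fh)
command_gripper(87); r.wait(.3)
r.move_linear(P+Z*150,speed=150)
q=status.read_q(); r.movep(GRIP-150*SX+200*Z,down(YAW+np.pi/2))
r.wait(.3); print(status.read_t())
im=np.mean([optics.snapshot("top").astype(float) for _ in range(6)],0); np.save("t1.npy",im)
im=im.clip(0,255).astype(np.uint8); cv2.imwrite("pics/t1.png",im)
cv2.imwrite("pics/t1a.png",cv2.resize(im[125:275,230:330],None,fx=4,fy=4,interpolation=cv2.INTER_CUBIC))
u,v=proj("top",FACE).round().astype(int); print(u,v,proj("top",FACE))
cv2.imwrite("pics/t1d.png",cv2.resize(im[v-20:v+20,u-20:u+20],None,fx=14,fy=14,interpolation=cv2.INTER_CUBIC))
```

```text
w 55.33731001250986 [-0.16625927 -0.29021451  1.12765131]
hold [-1.43746369 -0.58181996 -4.04817371] 55.705506551953164
placed [-0.23747169 -0.70367968  1.69437645]
12.1
283 239 [282.625 239.125]
```

View pics/t1d.png

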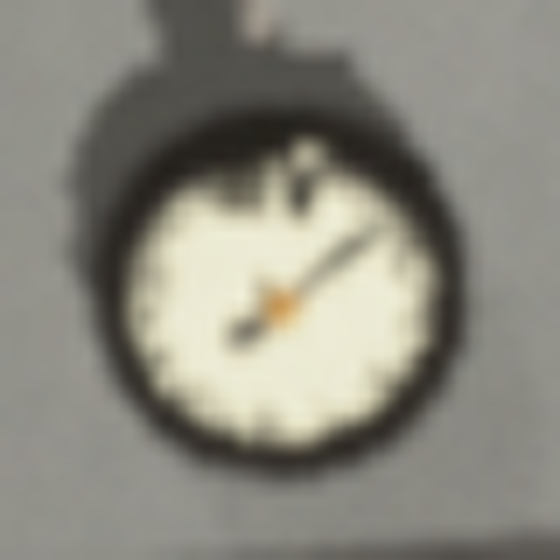

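View pics/t1a.png

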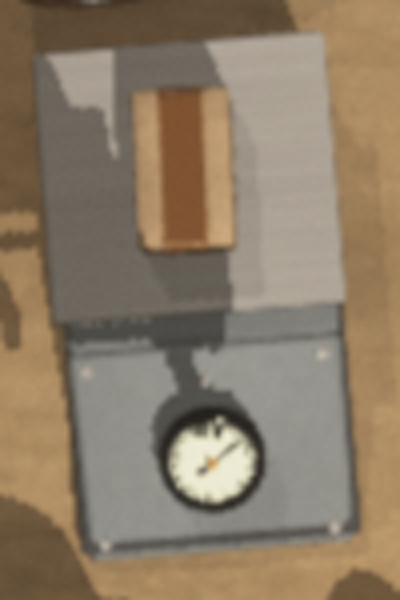

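```bash
cat >> h.py <<'E'
def tri(uv_top,uv_sc):
    (o1,d1),(o2,d2)=ray("top",*uv_top),ray("scene",*uv_sc); d1/=np.linalg.norm(d1); d2/=np.linalg.norm(d2)
    A=np.c_[d1,-d2]; t=np.linalg.lstsq(A,o2-o1,rcond=None)[0]; return (o1+t[0]*d1+o2+t[1]*d2)/2,np.linalg.norm(o1+t[0]*d1-o2-t[1]*d2)
def onface(u,v,F):   # -> (clockwise angle from uphill, radius)
    o,d=ray("top",u,v); p=o+d*((F-o)@AX)/(d@AX)-F; return np.arctan2(-p@SY,p@UP),np.linalg.norm(p)
def prof(im,F,r0,r1,a):
    rr=np.linspace(r0,r1,9); P=np.array([[proj("top",F+q*(np.cos(x)*UP-np.sin(x)*SY)) for q in rr] for x in a]).astype(np.float32)
    return cv2.remap(im.astype(np.float32).mean(2),P[...,0],P[...,1],cv2.INTER_CUBIC).mean(1)
E
python3 - <<'E'
from h import *
D=lambda u,v:((u)/14-.5+263,(v)/14-.5+219)
F,e=tri(D(281,308),(250+392.5/8-.5,190+145.5/8-.5)); print(F,e)
for n,p in dict(tip=(378,232),tail=(238,338),bar=(300,190),notch=(306,155),L=(122,308),Rt=(440,308),T=(281,162),Bo=(281,450)).items(): print(n,onface(*D(*p),F))
im=np.load("t1.npy"); a=np.arange(-.6,1.6,.05)
for x,p,q in zip(a,prof(im,F,8,16,a),prof(im,F,19,23,a)): print(round(x,2),int(p),int(q))
E
```

```text
[460.50775227  -3.78367869  57.98935241] 1.7394030875479016
tip (np.float64(0.9349613119597043), np.float64(20.546035815989438))
tail (np.float64(-2.0958808188967644), np.float64(9.8867109077985))
bar (np.float64(0.19122023351002193), np.float64(21.101832181918727))
notch (np.float64(0.2022834666969083), np.float64(27.414252711885908))
L (np.float64(-1.499341597631841), np.float64(27.741029614729573))
Rt (np.float64(1.6569194677791794), np.float64(26.052396823622765))
T (np.float64(0.0469992149082674), np.float64(25.970934776409344))
Bo (np.float64(-3.0291186201687044), np.float64(25.970178229013538))
-0.6 226 209
-0.55 226 195
-0.5 226 175
-0.45 226 152
-0.4 226 131
-0.35 226 117
-0.3 225 111
-0.25 225 110
-0.2 224 112
-0.15 224 119
-0.1 225 142
-0.05 225 166
0.0 224 171
0.05 223 156
0.1 220 130
0.15 218 100
0.2 216 84
0.25 216 99
0.3 218 134
0.35 221 169
0.4 222 193
0.45 223 208
0.5 221 212
0.55 218 212
0.6 211 211
0.65 200 207
0.7 187 202
0.75 173 195
0.8 160 185
0.85 154 174
0.9 154 167
0.95 163 168
1.0 177 177
1.05 192 185
1.1 204 187
1.15 213 184
1.2 219 180
1.25 223 182
1.3 225 187
1.35 226 193
1.4 227 199
1.45 227 201
1.5 227 203
1.55 227 204
```

```bash
cat >> h.py <<'E'
F=np.array([460.8,-3.4,58.0])
def turn(d,a0):
    """grip ring with jaw angle a0, turn clockwise by d, release, back off"""
    r.movep(F+90*AX,dial(a0)); f0=status.read_contact_force()
    r.move_linear(F+30*AX,speed=100); r.move_linear(F+6*AX,speed=30); print("at ring",status.read_contact_force()-f0)
    command_gripper(50); print("grip",status.read_gripper_width(),status.read_contact_force()-f0)
    q=np.array(status.read_q()); n=max(1,int(np.ceil(abs(d)/.15)))
    for i in range(n): q[5]+=d/n; r.set_joints(q)
    r.wait(.2); print("turned",status.read_contact_force()-f0,status.read_ft_torque())
    command_gripper(87); r.wait(.1); print("open",status.read_contact_force()-f0)
    r.move_linear(F+95*AX,speed=100)
def look(tag):
    r.movep(F-150*SX+np.array([0,0,150]),down(YAW+np.pi/2)); r.wait(.2)
    im=np.mean([optics.snapshot("top").astype(float) for _ in range(6)],0); np.save(tag+".npy",im); im=im.clip(0,255).astype(np.uint8)
    cv2.imwrite(f"pics/{tag}.png",im); cv2.imwrite(f"pics/{tag}d.png",cv2.resize(im[219:259,263:303],None,fx=14,fy=14,interpolation=cv2.INTER_CUBIC)); print(status.read_t())
E
python3 - <<'E'
from h import *
turn(.73,1.2); look("t2")
E
```

```text
at ring [-0.4301282   0.08824792  0.23614499]
grip 61.88962688424029 [ 0.70757523 -4.64842771 -1.73830842]
turned [ 0.22528872 -4.96361065 -1.50527089] [-0.73795671  0.37558854 -0.29899711]
open [-0.29095609 -0.97614987 -1.03700089]
23.7917
```

View pics/t2d.png

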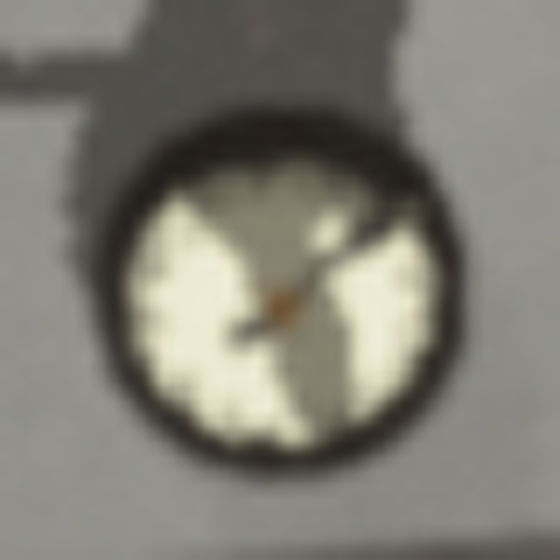

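```bash
sed -i 's/F-150\*SX+np.array(\[0,0,150\])/GRIP-150*SX+np.array([0,0,200])/' h.py
python3 - <<'E'
from h import *
look("t3")
im=np.load("t3.npy"); a=np.arange(.4,1.5,.05)
cols=[prof(im,F,*rr,a) for rr in ((8,12),(12,16),(18,20),(20,22),(22,24))]
for x,*c in zip(a,*cols): print(round(x,2),*map(int,c))
E
```

```text
24.6
0.4 227 229 217 203 175
0.45 226 229 218 200 171
0.5 223 228 220 202 174
0.55 219 227 222 206 180
0.6 213 223 224 210 191
0.65 203 215 220 214 191
0.7 193 201 211 205 178
0.75 180 182 191 180 156
0.8 169 160 160 148 124
0.85 162 142 128 115 97
0.9 159 134 105 89 86
0.95 162 137 100 83 93
1.0 169 151 115 102 117
1.05 179 170 146 140 152
1.1 190 190 178 181 181
1.15 201 206 201 208 199
1.2 209 216 218 217 206
1.25 216 223 224 218 204
1.3 220 227 221 212 200
1.35 223 227 217 203 190
1.4 225 227 215 199 181
1.45 226 227 215 198 177
```

View pics/t3d.png

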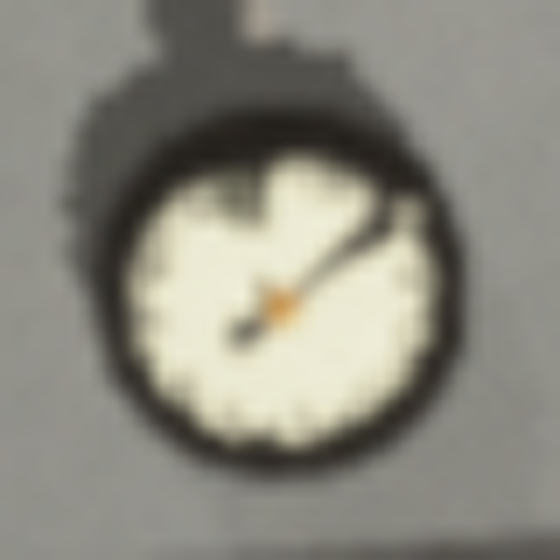

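Run:
```python
from h import *
Z=np.array([0,0,1.])
r.movep(PL+Z*150,down(YAW+np.pi/2)); r.move_linear(PL+Z*29,speed=120); f0=status.read_contact_force()
command_gripper(40); print("w",status.read_gripper_width(),status.read_contact_force()-f0)
r.move_linear(PL+Z*130,speed=100); print("hold",status.read_contact_force()-f0)
r.move_linear(MA+Z*120,down(MJ),speed=180); r.move_linear(MA+Z*38,speed=100); f0=status.read_contact_force()
r.move_linear(MA+Z*32,speed=20); print("down",status.read_contact_force()-f0)
command_gripper(87); r.wait(.2); r.move_linear(MA+Z*180,speed=150); r.wait(.1)
print(status.read_t())
r.movep(CH+Z*200,down(CJ)); r.wait(.1); print(status.read_tcp_pos(),status.read_t())
im=optics.snapshot("top"); cv2.imwrite("pics/t4.png",im); cv2.imwrite("pics/t4a.png",cv2.resize(im[125:285,110:320],None,fx=3.5,fy=3.5,interpolation=cv2.INTER_CUBIC))
```

```text
w 55.351548186931375 [ 0.16694743 -0.70111577  0.4055988 ]
hold [-1.61227714 -0.81111936 -4.89855014]
down [-0.35154149  0.40039515 -0.09406624]
34.325
[ 460.52163945 -402.15968223  200.07852031] 36.7833
```

View pics/t4a.png

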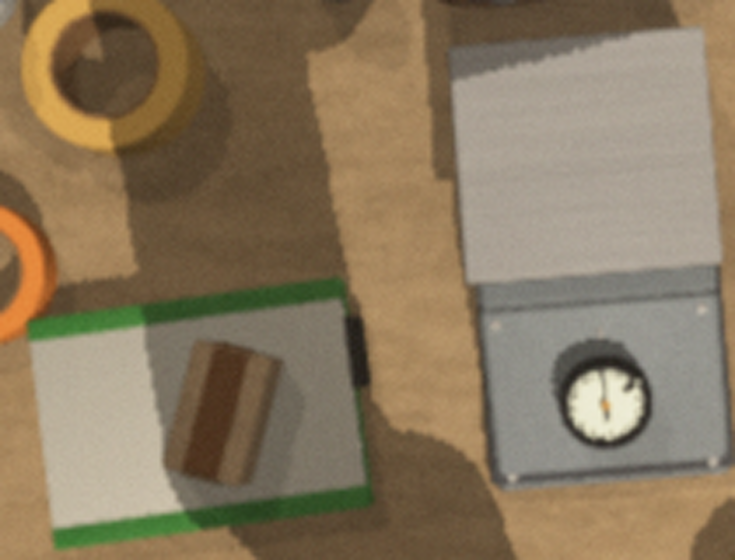

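Run:
```python
from h import *
Z=np.array([0,0,1.])
f0=status.read_contact_force()
r.move_linear(CH+Z*32,speed=120); print("at",status.read_contact_force()-f0); command_gripper(40); print("w",status.read_gripper_width(),status.read_contact_force()-f0)
r.move_linear(CH+Z*230,speed=130); r.wait(.2); print("hold",status.read_contact_force()-f0)
r.movep(PL+Z*130,down(YAW+0)); r.move_linear(PL+Z*36,speed=80); r.wait(.1); fh=status.read_contact_force()
r.move_linear(PL+Z*31,speed=15); print("placed",status.read_contact_force()-fh)
command_gripper(87); r.wait(.3); r.move_linear(PL+Z*160,speed=150)
r.movep(GRIP-150*SX+200*Z,down(YAW+np.pi/2)); r.wait(.4); print(status.read_t(),status.read_gripper_width())
im=optics.snapshot("top"); cv2.imwrite("pics/t5.png",im); cv2.imwrite("pics/t5a.png",cv2.resize(im[125:285,110:470],None,fx=2.2,fy=2.2,interpolation=cv2.INTER_CUBIC))
```

```text
at [-0.49732876  0.7991253  -0.04316009]
w 55.18011336925999 [-0.10078486  0.49927504  0.3897616 ]
hold [ 0.63292898 -1.21828486 -5.0059417 ]
placed [-0.04124883 -0.40213918  0.99135878]
48.525 86.96296233986862
```

View pics/t5a.png

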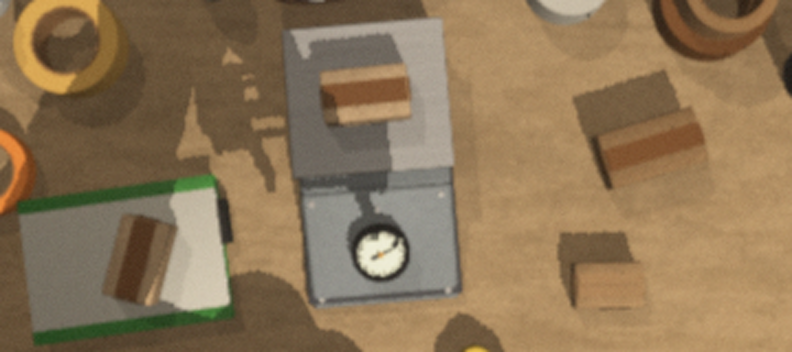

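```bash
python3 -c "
from h import *
ticket.hand_in(); print(status.read_t())"
```

```text
the job is handed in; nothing more can be done
the job is handed in; nothing more can be done
```

The scale is set to the reference carton, and the matching carton now stands on the platform to be read. I handed the job in at about 48.5 s of the 72 s allowed; no verdict is reported.

- **Reference carton:** I stood it in the middle of the platform, let go, and later put it back where it had been on the binder. The pictures after each move showed it standing there.
- **Dial ring:** I turned it about 0.73 rad clockwise while the reference carton was on the platform, then took the gripper off. Image profiles put the zero bar at about 0.93 rad and the pointer at about 0.91 rad. That is roughly 0.5 mm apart at the tip, against the 2.3 mm allowed. With the platform empty again, the picture still showed the ring at its setting.
- **Carton to check:** It stands released near the middle of the platform, a few mm off by eye in the last picture. The large and small cartons look unmoved, and the gripper was clear of everything.
- **Measurements that disagreed:**
  - My first dial centre was about 3.5 mm off because I had used the ring's outline. I corrected it from the pivot before gripping.
  - The two weight readings of the reference carton differed, 4.0 N and 4.9 N. The setting does not depend on them.
  - With the ring gripped there was about 5 N of side force, so the grip was slightly off centre. It fell to about 1 N on release.

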